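# Close a two-ball ice mould on its dowels and hold it pressed shut

## Task

I want to close the two-part ice-ball mould: somebody left the peeler lying on its lower half, so lay that flat on the bamboo cutting board first, then set the upper half onto the lower half's two dowels and press it down against the springy seal until the two rims meet all round. Finish while you are still gripping the upper half and pressing the mould shut on the worktop, so that I can snap the side clips on. Put things down rather than dropping them, and leave the board and the lemon and wedge on it where they are.

Things in the scene. Friction and masses are not known exactly. Their poses are not given: they have to be found in the camera images.
- mould_lower: lower half of the mould: loose, 0.5 to 1 kg, slate-blue plastic, 160 mm long (y) x 72 mm wide (x), on small feet, two round cavities open upward. Origin: centre of its underside, z up; its rim is 34 mm above that. Two steel dowels stand on the rim at (x, y) = (+25, +69) and (-25, -69) mm. Pale silicone seal: two rings of 57 mm outer diameter at y = +46 and -46 mm, 4 mm proud of the rim
- lower_face (a point): centre of the lower half's rim plane, 34 mm above its origin, same axes; the upper half's origin comes here when the mould is shut
- dowel_a (a point): tip of the lower half's dowel at (+25, +69) mm. Each dowel is 8 mm thick and straight for 9.5 mm above the rim, then tapers to a 3 mm tip 18.5 mm above the rim
- dowel_b (a point): tip of the other dowel, at (-25, -69) mm of the lower half
- mould_seal (a joint): how far the seal is pressed down, in m: 0 relaxed (4 mm proud), 0.004 level with the rim. A spring of about 3 N per mm: the upper half's own weight squeezes it about 1 mm, it takes about 12 N in all to bring the rims together, and it lifts the upper half again when the push ends
- mould_upper: upper half of the mould: loose, 0.2 to 0.42 kg, same slate-blue plastic, 160 (y) x 72 (x) mm, lying rim down on the worktop at first. Origin: centre of its underside (its rim), z up. Flange 8 mm thick with two through sockets of 11 mm at (x, y) = (+25, +69) and (-25, -69) mm; fits either way round (half a turn). Two domes at y = +46 and -46 mm, 50 mm wide, with filling necks up to 38 mm high
- grip (a point): point to grasp on the upper half, on its z axis 36 mm above its origin: in a paler blue grip block between the domes, 20 mm thick (x), 38 mm long (y), from the flange up to 49 mm above the origin, free on both x sides: pinch it across x
- peeler_1: vegetable peeler, 80 g, 170 mm long (x): black handle x -85 to +20 mm, 24 mm wide, 17 mm high; steel blade end x +15 to +85 mm, 14 mm wide, 6 mm high; centre of mass at about x = -27 mm. Origin: middle of its length, on its underside, z up. Starts flat on the seal, 38 mm above the worktop, lengthwise over the lower half, between its dowels
- board: bamboo cutting board with a black rim, 262 (x) x 325 (y) x 16 mm, loose, 0.6 kg. Origin: centre of its underside, z up; top face 16 mm above it. A lemon and a lemon wedge lie on its end at +y, far from the robot; from y = -150 to +50 mm the board is free
- lemon: whole lemon, about 70 x 76 x 64 mm, on the far end of the board; origin at its underside
- lemon_cut: cut lemon wedge, about 50 x 44 x 28 mm, on the far end of the board; origin at its underside

How it is judged:
On the way, in this order (a step that is already met when the one before it is completed fails the run):
1. the peeler has been laid flat on the cutting board and let go (x of peeler_1 in the frame of board between -0.125 and 0.125 m and y of peeler_1 in the frame of board between -0.155 and 0.155 m and z of peeler_1 in the frame of board between 0.01 and 0.026 m and angle between peeler_1's own z axis and vertical below 0.2 rad and contact force between the fingers and peeler_1 below 0.1 N and linear speed of peeler_1 below 0.03 m/s), for 0.3 s.
2. the upper half sits on the dowels, down on the seal (horizontal distance between mould_upper and lower_face below 0.004 m and angle between the y axis of mould_upper and the y axis of mould_lower, either way round below 0.05 rad and angle between the z axis of mould_upper and the z axis of mould_lower, either way round below 0.05 rad and z of mould_upper in the frame of lower_face below 0.006 m), for 0.2 s.
At the end, for the whole second after the job is handed in: Peeler flat on the board, let go, at rest. Mould flat on the worktop, upper half on both dowels (centres within 4 mm, axes within 0.05 rad), still gripped (over 3 N) and pressed: rims within 1.6 mm, seal squeezed over 2 mm, over 5 N between the halves (all of step 1 and horizontal distance between mould_upper and lower_face below 0.004 m and angle between the y axis of mould_upper and the y axis of mould_lower, either way round below 0.05 rad and angle between the z axis of mould_upper and the z axis of mould_lower, either way round below 0.05 rad and z of mould_upper in the frame of lower_face between -0.003 and 0.0016 m and value of joint mould_seal above 0.002 m and contact force between mould_upper and mould_lower above 5 N and contact force between the fingers and mould_upper above 3 N and height (world z) of mould_lower below 0.006 m and angle between mould_lower's own z axis and vertical below 0.05 rad and linear speed of mould_upper below 0.03 m/s); the arm keeps its last pose, push and grip.
It fails at once if the board, the lemon or the wedge is moved by more than 40 mm (distance of any of board, lemon, lemon_cut from where it was at the start of the episode above 0.04 m).
It fails at once if the peeler or the upper half is dropped (falling free of the fingers at over 0.8 m/s) ((contact force between the fingers and peeler_1 below 0.01 N and linear speed of peeler_1 above 0.8 m/s) or (contact force between the fingers and mould_upper below 0.01 N and linear speed of mould_upper above 0.8 m/s)).
It also fails if it takes over 59 s, if anything falls off the work surface, if the arm or the gripper's body presses on something with over 40 N, if the wrist force passes 120 N, or if a joint passes its speed limit or range.

## Robot

A 6-joint arm with a two-finger parallel gripper is mounted at the origin on a cart in front of the work surface, level with it; the furniture and walls round the work are solid. World frame = base frame: x ahead of the robot, y to its left, z up, the work surface at z = 0. Lengths are in m, angles in rad, forces in N, time in s.
With the tool pointing down it reaches from about 0.3 to 0.775 m from the base axis. Payload 14.6 kg.
Tool frame: the origin (TCP) lies midway between the tips of the shut fingers; the grasp point (between the pads) lies 19 mm behind it (ctrl.hold_point_z is the distance from the TCP to the grasp point, in m); z points along the fingers, x is the direction in which the jaws open and shut, and the axes are right-handed (so a half turn about z gives the same grasp; the last joint's range is limited). The gripper opens to 94 mm and grips with 3 to 60 N. Pads are 16 mm wide; open, the fingers measure 119 mm over their backs; the gripper's body (75 mm by 177 mm) begins 78 mm behind the grasp point.
Start: joints at [-1.401, 0.3, 1.521, -0, 1.321, -0.067], TCP at [0.129, -0.535, 0.205] pointing down, gripper open.
Joint ranges: [-3.03, 3.03], [-0.79, 2.21], [0.23, 2.52], [-1.04, 4.18], [0, 3.07], [-2.55, 2.55]. Speed limits (rad/s): [2.22, 2.22, 2.57, 3.14, 3.14, 3.14].

## Interface

Orientations are given as [roll, pitch, yaw] about the fixed x, y, z axes, in that order (R = Rz(yaw) Ry(pitch) Rx(roll)).
In Python, from station import ctrl, viewer, ticket, nets gives the robot as it stands.
- The arm moves only by the tool carry_out, never from a script. Its argument "commands" is one flat list of numbers, 7 for each row, row after row: the closure, from -1 (fully open) to 1 (shut), so that 0 is half open, then the shift along the world's x, y, z in cm, then the turn, a rotation vector about the world's x, y, z in rad. In form: [gripper, tx, ty, tz, ax, ay, az, gripper, tx, ty, tz, ax, ay, az, ...]. A call has 1 to 12 rows; each row is the pose to reach, as a shift and turn from the pose measured when the call began; what a row does not reach only later rows make up. A row lasts 1/12 s, in which the tool goes at most 41.7 mm and 7.16 degrees, less where a joint would pass 70% of its speed; a pose out of reach is approached as far as the arm can. A call with a gripper value outside its range is refused whole. The fingers move at their own pace and stop on an object; "force" is the grip in N (left out, the last holds). Time passes only in rows, so rows that repeat a pose let the fingers close. It gives the time, the measured TCP pose, the force and the opening at its end, in the units of the state.
- ctrl.get_obs(): the state, without advancing time (a new reading comes with each control period).
- viewer.camera(name): name is "scene" or "top" or "wrist"; returns (picture, depth): 420x560x3 uint8, blue, green, red; 420x560 float32, m along the optical axis (not along the pixel's ray), 0 where there is no reading.
- viewer.camera_info(name): a dict with "fx", "fy", "cx", "cy" (pixels), "R" (3x3) and "t" (3): a world point X has camera coordinates R X + t. Camera axes: x right, y down, z forward; pixel columns grow to the right and rows downward; lengths in m; the calibration is good to about 2 mm. A picture is of the moment at which its call begins: read the wrist's pose just before it. camera_info takes no time and is no camera call; for the wrist camera it gives the pose at the moment of the call.
- ticket.hand_in(): hands the job in, once; it reports no verdict.
Trained networks look in the newest picture that a camera, given by its name, has taken for a name from the list of things; names that differ only in an ending like _2 or _b are one class to them, and where a whole thing is asked for, a point or a joint stands for the part that bears it (a point fixed in the world has none). Each returns a list of dicts, best first, with "confidence" (0 to 1); they miss things now and then, are a little off and sometimes report something else, mostly with a low value. They report only what shows in the picture. A call takes as long as a camera call.
- nets.silhouettes(camera, thing): "region" (420x560 bool, what is visible of it) and "extent" ([left, top, right, bottom] in pixels, round what is visible of it).
The state is a dict: "time_s": time; "qpos": joint angles; "joint_vel": joint speeds; "tau": joint torques, N m; "ee_pos": TCP position; "eef_rot": TCP orientation; "force": force on the tool from outside, world axes, zero at the start; "moment": the same for the moment, N m; "grip_width": finger opening in m.
Only numpy, scipy, OpenCV 4.12 (cv2) and the standard library are available. Lean on these libraries where they do the work, as an engineer would, in place of code of your own. Each camera call takes 0.05 s, during which the arm holds its last target. There are 200 camera calls.

## Working session

There is one attempt and no reset: what is moved stays moved. The work goes in short steps, Python scripts to look and compute and a tool call to move; the robot and the scene stay as the last step left them, time stands still between calls to the robot, and variables do not carry over. Pictures are saved under pics/ and viewed, about 8 in all and at most 12, crops included, and the job is handed in when it is done.

Besides the shell and the picture viewer there is one more tool, called after "Emit:" as name(argument=value, ...) on one line, values as JSON. carry_out: Moves the arm, as the interface text tells. Its arguments: {"type":"object","properties":{"commands":{"type":"array","items":{"type":"number"}},"force":{"type":"number"}},"required":["commands"]}

```bash
ls; mkdir -p pics
cat > h.py <<'E'
import numpy as np, cv2
from station import ctrl, viewer, ticket, nets
def cloud(name):
    ci=viewer.camera_info(name); p,d=viewer.camera(name)
    v,u=np.mgrid[0:420,0:560]
    c=np.stack([(u-ci['cx'])/ci['fx']*d,(v-ci['cy'])/ci['fy']*d,d],-1)
    W=(c-np.array(ci['t']))@np.array(ci['R'])
    W[d<=0]=np.nan
    return p,W
def rect(W,m,zlo,zhi):
    q=W[m]; q=q[(q[:,2]>zlo)&(q[:,2]<zhi)]
    r=cv2.minAreaRect((q[:,:2]*1000).astype(np.float32)); return len(q),r
E
python3 - <<'E'
from h import *
o=ctrl.get_obs(); print(o)
for n in ('top','scene'):
    p,W=cloud(n); cv2.imwrite(f'pics/{n}0.png',p)
    for t in ('mould_lower','mould_upper','peeler_1','board'):
        for s in nets.silhouettes(n,t)[:2]:
            m=s['region']; q=W[m]; q=q[~np.isnan(q[:,0])]
            print(n,t,round(s['confidence'],2),s['extent'],np.median(q,0).round(3),np.percentile(q[:,2],[2,50,98]).round(3),rect(W,m,-.01,.2))
E
```

```text
pics
{'time_s': 0.0, 'qpos': array([-1.40058936e+00,  3.00495206e-01,  1.52159854e+00,  9.38486578e-06,
        1.32073249e+00, -6.66418345e-02]), 'joint_vel': array([ 0.00113458, -0.00015464,  0.00162503,  0.00096298, -0.00014874,
       -0.00021803]), 'tau': array([-3.04583218e-04, -5.31809056e+01, -3.52734554e+01,  7.08380551e-02,
        2.44027114e-02, -1.22905931e-04]), 'ee_pos': array([ 0.12898204, -0.53437463,  0.20486573]), 'eef_rot': array([-3.14150144e+00,  1.23024020e-03, -1.33394980e+00]), 'force': array([ 0.62663178,  0.89937589, -0.82744041]), 'moment': array([0.05733093, 0.04225137, 0.00419982]), 'grip_width': 0.09392119156386192}
top mould_lower 0.84 [238.8, 197.7, 307.5, 235.7] [ 0.6   -0.003  0.033] [0.01  0.033 0.042] (1220, ((602.1304931640625, -6.9491119384765625), (77.99710083007812, 163.4059295654297), 10.610275268554688))
top mould_upper 0.74 [243.4, 197.7, 308.5, 236.6] [ 0.599 -0.006  0.033] [-0.     0.033  0.045] (1423, ((602.3929443359375, -10.090240478515625), (79.06884765625, 178.51307678222656), 10.652436256408691))
top mould_upper 0.69 [121.5, 218.8, 
[... 858 characters left out ...]
375854492188, -26.344268798828125), (75.00080871582031, 208.87777709960938), 11.182167053222656))
scene mould_upper 0.83 [188.5, 276.2, 253.2, 319.5] [0.545 0.304 0.015] [0.004 0.015 0.053] (1290, ((562.21337890625, 290.18463134765625), (174.49771118164062, 88.67800903320312), 89.78862762451172))
scene peeler_1 0.55 [273.4, 214.9, 295.9, 249.1] [ 0.589 -0.005  0.052] [0.039 0.052 0.059] (237, ((589.0491943359375, 2.3378067016601562), (25.187990188598633, 159.58416748046875), 21.152935028076172))
scene board 0.82 [280.8, 169.6, 390.1, 241.8] [ 0.564 -0.256  0.019] [0.005 0.019 0.025] (4323, ((591.903564453125, -290.7257080078125), (346.83856201171875, 297.98895263671875), 1.2055459022521973))
```

```bash
python3 -c "
import cv2
a=cv2.imread('pics/top0.png')[130:310,100:460];cv2.imwrite('pics/t0c.png',cv2.resize(a,None,fx=2.2,fy=2.2,interpolation=2))"
```

```text
(no output)
```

View pics/t0c.png

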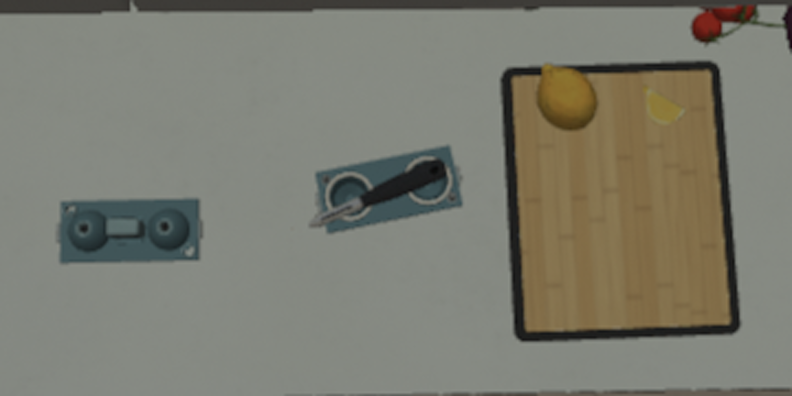

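The top view shows the upper half at left, the lower half with the peeler in the middle (handle to the right), and the board with the lemon at its far end. I'll move above the peeler.

Emit:
carry_out(commands=[-0.3,47.3,51,3,0,0,1.74,-0.3,47.3,51,3,0,0,1.74,-0.3,47.3,51,3,0,0,1.74,-0.3,47.3,51,3,0,0,1.74,-0.3,47.3,51,3,0,0,1.74,-0.3,47.3,51,3,0,0,1.74,-0.3,47.3,51,3,0,0,1.74,-0.3,47.3,51,3,0,0,1.74,-0.3,47.3,51,3,0,0,1.74,-0.3,47.3,51,3,0,0,1.74,-0.3,47.3,51,3,0,0,1.74,-0.3,47.3,51,3,0,0,1.74], force=15)

```text
time_s: 1.5
ee_pos: [0.4698, -0.1665, 0.2273]
eef_rot: [3.141, -0.0, 0.172]
force: [1.1, -0.9, 0.7]
grip_width: 0.0615
```

Emit:
carry_out(commands=[-0.3,13.2,14.2,0,0,0,0.235,-0.3,13.2,14.2,0,0,0,0.235,-0.3,13.2,14.2,0,0,0,0.235,-0.3,13.2,14.2,0,0,0,0.235,-0.3,13.2,14.2,0,0,0,0.235,-0.3,13.2,14.2,0,0,0,0.235,-0.3,13.2,14.2,0,0,0,0.235,-0.3,13.2,14.2,0,0,0,0.235])

```text
time_s: 2.17
ee_pos: [0.6014, -0.0249, 0.2271]
eef_rot: [3.141, 0.0, 0.407]
force: [-0.5, 0.5, 0.2]
grip_width: 0.061
```

Run:
```python
from h import *
o=ctrl.get_obs(); print(o['time_s'],o['ee_pos'],o['eef_rot'])
p,W=cloud('wrist'); cv2.imwrite('pics/w1.png',p)
for t in ('peeler_1','mould_lower'):
  for s in nets.silhouettes('wrist',t)[:1]:
    m=s['region']; print(t,s['confidence'],s['extent'])
    for lo,hi in ((.044,.07),(.048,.07),(.028,.04)): print(lo,rect(W,m,lo,hi) if (W[m][:,2]>lo).sum()>20 else 0)
```

```text
2.1667 [ 0.60144166 -0.02485719  0.22712626] [3.14129938e+00 8.21646462e-05 4.07295637e-01]
peeler_1 0.8 [262.0, 81.4, 283.9, 234.6]
0.044 (1671, ((592.8572998046875, -9.947463989257812), (23.48369026184082, 142.24008178710938), 22.798460006713867))
0.048 (1511, ((599.7772216796875, -27.734542846679688), (23.132980346679688, 103.43577575683594), 23.742664337158203))
0.028 (107, ((571.9842529296875, 40.355186462402344), (14.57168197631836, 80.289306640625), 25.806276321411133))
mould_lower 0.93 [235.0, 100.1, 325.1, 243.3]
0.044 (71, ((591.9967041015625, -10.234260559082031), (152.0049285888672, 15.833639144897461), 81.20689392089844))
0.048 (33, ((596.530517578125, -11.284294128417969), (150.67938232421875, 4.26528787612915), 80.87593078613281))
0.028 (5072, ((596.569580078125, -11.620101928710938), (71.8076400756836, 169.5142364501953), 10.86204719543457))
```

View pics/w1.png

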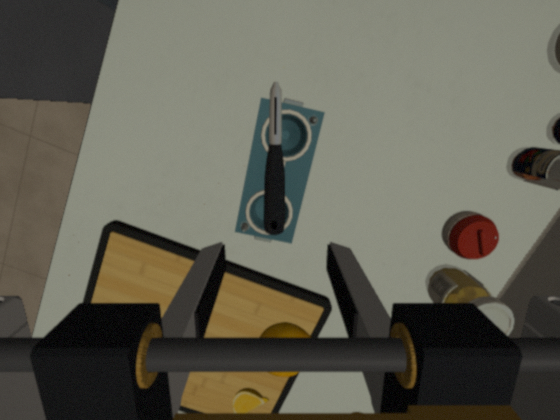

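Emit:
carry_out(commands=[-0.3,-0.4,0.2,-15,0,0,0,-0.3,-0.4,0.2,-15,0,0,0,-0.3,-0.4,0.2,-15,0,0,0,-0.3,-0.4,0.2,-15,0,0,0,-0.3,-0.4,0.2,-18.5,0,0,0,-0.3,-0.4,0.2,-18.5,0,0,0,-0.3,-0.4,0.2,-18.5,0,0,0,-0.3,-0.4,0.2,-18.5,0,0,0,-0.3,-0.4,0.2,-18.5,0,0,0,1,-0.4,0.2,-18.5,0,0,0,1,-0.4,0.2,-18.5,0,0,0,1,-0.4,0.2,-18.5,0,0,0], force=15)

```text
time_s: 3.32
ee_pos: [0.5977, -0.0235, 0.0436]
eef_rot: [3.14, -0.002, 0.406]
force: [0.1, -0.7, 0.2]
grip_width: 0.0445
```

Emit:
carry_out(commands=[1,0,0,0,0,0,0,1,0,0,0,0,0,0,1,0,0,0,0,0,0,1,0,0,0,0,0,0])

```text
time_s: 3.65
ee_pos: [0.5977, -0.0235, 0.0436]
eef_rot: [3.14, -0.002, 0.406]
force: [-0.7, 0.2, 0.6]
grip_width: 0.0226
```

Emit:
carry_out(commands=[1,0,0,0,0,0,0,1,0,0,0,0,0,0,1,0,0,1,0,0,0,1,0,0,3,0,0,0,1,0,0,6,0,0,0,1,0,0,9,0,0,0,1,0,0,10,0,0,0])

```text
time_s: 4.23
ee_pos: [0.5991, -0.0236, 0.1487]
eef_rot: [3.138, -0.007, 0.406]
force: [0.4, -0.1, 0.2]
grip_width: 0.0225
```

Run:
```python
from h import *
o=ctrl.get_obs(); print(o['time_s'],o['ee_pos'],o['grip_width'],o['force'])
p,W=cloud('wrist'); cv2.imwrite('pics/w2.png',p)
for n in ('wrist','scene'):
  if n=='scene': p,W=cloud(n); cv2.imwrite('pics/s2.png',p[100:340,140:420])
  for s in nets.silhouettes(n,'peeler_1')[:2]:
    q=W[s['region']];print(n,s['confidence'],s['extent'],np.nanpercentile(q,[5,50,95],axis=0).round(3).tolist())
```

```text
4.2333 [ 0.59910555 -0.02357508  0.14869093] 0.02250995074173754 [ 0.4229464  -0.06672929  0.1676034 ]
wrist 0.56 [254.5, 53.6, 294.3, 339.7] [[0.56, -0.064, 0.145], [0.589, -0.003, 0.154], [0.618, 0.069, 0.157]]
wrist 0.54 [228.8, 97.2, 338.4, 262.2] [[0.557, -0.065, 0.016], [0.593, 0.014, 0.033], [0.629, 0.066, 0.037]]
scene 0.6 [273.9, 186.8, 288.7, 224.4] [[0.56, -0.097, 0.007], [0.584, 0.004, 0.153], [0.69, 0.068, 0.159]]
```

View pics/w2.png

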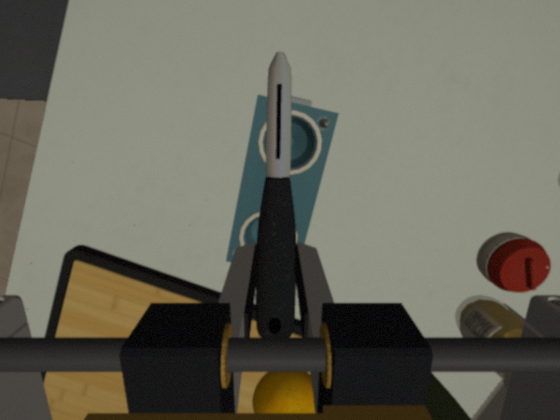

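Emit:
carry_out(commands=[1,-2,-7,0,0,0,-0.1,1,-5,-18,0,0,0,-0.3,1,-6.9,-28.8,0,0,0,-0.4,1,-6.9,-28.8,0,0,0,-0.4,1,-6.9,-28.8,0,0,0,-0.4,1,-6.9,-28.8,0,0,0,-0.4,1,-6.9,-28.8,0,0,0,-0.4,1,-6.9,-28.8,-3,0,0,-0.4,1,-6.9,-28.8,-6,0,0,-0.4,1,-6.9,-28.8,-9,0,0,-0.4,1,-6.9,-28.8,-10,0,0,-0.4,1,-6.9,-28.8,-10,0,0,-0.4])

```text
time_s: 5.43
ee_pos: [0.5264, -0.3102, 0.0384]
eef_rot: [-3.138, 0.005, 0.006]
force: [-0.7, -0.2, -0.5]
grip_width: 0.0225
```

Emit:
carry_out(commands=[1,0,0,-0.7,0,0,0,1,0,0,-1.2,0,0,0,1,0,0,-1.4,0,0,0,1,0,0,-1.5,0,0,0,1,0,0,-1.6,0,0,0,1,0,0,-1.6,0,0,0])

```text
time_s: 5.93
ee_pos: [0.5266, -0.3103, 0.0229]
eef_rot: [-3.139, 0.005, 0.006]
force: [-0.4, 0.4, -1.1]
grip_width: 0.0223
```

Emit:
carry_out(commands=[1,0,0,-0.1,0,0,0,1,0,0,-0.15,0,0,0,1,0,0,-0.2,0,0,0,1,0,0,-0.2,0,0,0])

```text
time_s: 6.27
ee_pos: [0.5269, -0.3106, 0.022]
eef_rot: [-3.139, 0.004, 0.006]
force: [-3.0, -0.3, 7.4]
grip_width: 0.0222
```

Emit:
carry_out(commands=[0.3,0,0,0.05,0,0,0,0.3,0,0,0.05,0,0,0,0,0,0,0.05,0,0,0,0,0,0,0.05,0,0,0,0,0,0,0.05,0,0,0,0,0,0,1,0,0,0,0,0,0,4,0,0,0,0,0,0,8,0,0,0,0,0,0,12,0,0,0,0,0,0,16,0,0,0,0,0,0,16,0,0,0,0,0,0,16,0,0,0])

```text
time_s: 7.27
ee_pos: [0.5276, -0.3111, 0.185]
eef_rot: [3.141, -0.0, 0.006]
force: [-0.6, 0.6, -0.0]
grip_width: 0.047
```

Run:
```python
from h import *
o=ctrl.get_obs(); print(o['time_s'],o['ee_pos'],o['qpos'].round(2))
p,W=cloud('wrist'); cv2.imwrite('pics/w3.png',p)
for s in nets.silhouettes('wrist','peeler_1')[:2]:
    q=W[s['region']];print(s['confidence'],s['extent'],np.nanpercentile(q,[5,50,95],axis=0).round(3).tolist(),rect(W,s['region'],.018,.06))
p,W=cloud('top')
for t in('peeler_1','mould_lower','mould_upper'):
  for s in nets.silhouettes('top',t)[:2]:
    q=W[s['region']];print(t,s['confidence'],s['extent'],np.nanpercentile(q,[5,50,95],axis=0).round(3).tolist())
    for lo,hi in ((.004,.02),(.026,.037),(.02,.06)):
      try: print('   ',lo,rect(W,s['region'],lo,hi))
      except Exception: pass
```

```text
7.2667 [ 0.5275698  -0.31107081  0.1849675 ] [-0.59  0.46  1.36 -0.    1.33 -0.6 ]
0.66 [261.2, 82.2, 283.7, 244.6] [[0.517, -0.358, 0.022], [0.527, -0.293, 0.027], [0.536, -0.212, 0.031]] (2712, ((526.850830078125, -283.72491455078125), (169.23086547851562, 23.95638656616211), 89.74707794189453))
peeler_1 0.58 [351.3, 234.6, 400.5, 244.6] [[0.522, -0.31, 0.021], [0.53, -0.277, 0.027], [0.538, -0.213, 0.034]]
    0.004 (6, ((530.1925659179688, -244.0933074951172), (9.122893333435059, 33.4560661315918), 3.497025489807129))
    0.026 (139, ((530.5082397460938, -262.3730773925781), (110.09358978271484, 18.44980812072754), 89.78980255126953))
    0.02 (223, ((529.7930297851562, -260.19720458984375), (18.56424331665039, 114.69046020507812), 0.9049566388130188))
mould_upper 0.89 [124.5, 220.5, 190.7, 250.4] [[0.526, 0.22, 0.003], [0.555, 0.29, 0.01], [0.588, 0.365, 0.046]]
    0.004 (1026, ((557.3550415039062, 292.4537353515625), (70.26593780517578, 168.2816162109375), 0.7637757062911987))
    0.026 (224, ((557.9680786132812, 291.98590087890625), (123.54942321777344, 35.867218017578125), 89.09951782226562))
    0.02 (517, ((557.5706787109375, 291.2274475097656), (41.057777404785156, 134.16493225097656), 0.758112907409668))
```

View pics/w3.png

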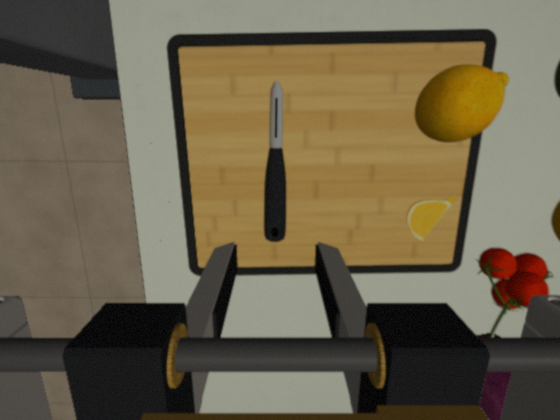

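Emit:
carry_out(commands=[-0.3,7.2,30.1,3.5,0,0,0.184,-0.3,7.2,30.1,3.5,0,0,0.184,-0.3,7.2,30.1,3.5,0,0,0.184,-0.3,7.2,30.1,3.5,0,0,0.184,-0.3,7.2,30.1,3.5,0,0,0.184,-0.3,7.2,30.1,3.5,0,0,0.184,-0.3,7.2,30.1,3.5,0,0,0.184,-0.3,7.2,30.1,3.5,0,0,0.184,-0.3,7.2,30.1,3.5,0,0,0.184,-0.3,7.2,30.1,3.5,0,0,0.184,-0.3,7.2,30.1,3.5,0,0,0.184,-0.3,7.2,30.1,3.5,0,0,0.184])

```text
time_s: 8.57
ee_pos: [0.5983, -0.0107, 0.2153]
eef_rot: [-3.138, 0.006, 0.189]
force: [-0.1, -0.2, -0.1]
grip_width: 0.0613
```

Run:
```python
from h import *
o=ctrl.get_obs(); print(o['time_s'],o['ee_pos'],o['eef_rot'])
p,W=cloud('wrist'); cv2.imwrite('pics/w4.png',p); np.save('w4.npy',W)
s=nets.silhouettes('wrist','mould_lower')[0]; m=s['region']; print(s['confidence'],s['extent'])
x,y,X,Y=[int(v) for v in s['extent']]
print(rect(W,m,.028,.041), rect(W,m,.030,.05))
# seal: pale pixels
hsv=cv2.cvtColor(p,cv2.COLOR_BGR2HSV); k=np.zeros(m.shape,bool);k[y:Y,x:X]=1
pale=k&(hsv[...,1]<60)&(hsv[...,2]>90)&(W[...,2]>.033)&(W[...,2]<.043)
n,l,st,c=cv2.connectedComponentsWithStats(pale.astype(np.uint8))
for i in range(1,n):
    if st[i,4]>60:
        q=W[l==i]; (cx,cy),r=cv2.minEnclosingCircle((q[:,:2]*1000).astype(np.float32)); print('seal',st[i],c[i].round(1),cx,cy,r,np.median(q[:,2]))
a=p[y-15:Y+15,x-15:X+15]; print(x,y,X,Y); cv2.imwrite('pics/w4c.png',cv2.resize(a,None,fx=3.3,fy=3.3,interpolation=2))
```

```text
8.5667 [ 0.59827591 -0.01068064  0.21533243] [-3.13815152  0.0062145   0.1885829 ]
0.85 [243.8, 115.8, 311.7, 260.7]
(6542, ((596.62255859375, -12.013671875), (72.13027954101562, 169.334228515625), 11.017398834228516)) (6496, ((596.62255859375, -12.013671875), (72.13027954101562, 169.334228515625), 11.017398834228516))
seal [ 250  123   53  128 1466] [275.6 185.5] 598.10498046875 -10.985756874084473 73.91313934326172 0.03670091699766875
243 115 311 260
```

View pics/w4c.png

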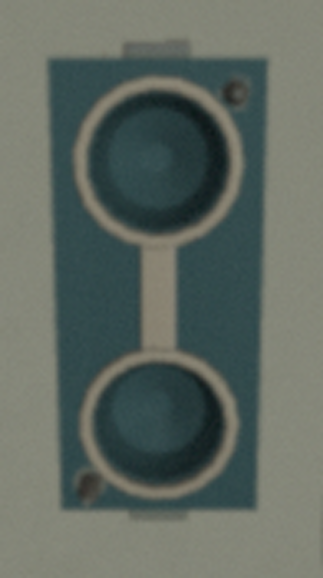

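The lower half is clear: both seal rings and both dowels are visible (dowel tips near crop pixels 235,92 and 90,485). The seal spans about 149 mm as specified. Next, the upper half.

Emit:
carry_out(commands=[-0.3,-4.1,30.3,-2.5,0,0,-0.176,-0.3,-4.1,30.3,-2.5,0,0,-0.176,-0.3,-4.1,30.3,-2.5,0,0,-0.176,-0.3,-4.1,30.3,-2.5,0,0,-0.176,-0.3,-4.1,30.3,-2.5,0,0,-0.176,-0.3,-4.1,30.3,-2.5,0,0,-0.176,-0.3,-4.1,30.3,-2.5,0,0,-0.176,-0.3,-4.1,30.3,-2.5,0,0,-0.176,-0.3,-4.1,30.3,-2.5,0,0,-0.176,-0.3,-4.1,30.3,-2.5,0,0,-0.176,-0.3,-4.1,30.3,-2.5,0,0,-0.176,-0.3,-4.1,30.3,-2.5,0,0,-0.176])

```text
time_s: 9.67
ee_pos: [0.558, 0.2907, 0.1908]
eef_rot: [-3.138, 0.005, 0.01]
force: [0.8, 0.4, -0.8]
grip_width: 0.0611
```

Run:
```python
from h import *
o=ctrl.get_obs(); print(o['time_s'],o['ee_pos'],o['eef_rot'],o['qpos'].round(2))
def teal(p,W,ext,lo,hi):
    hsv=cv2.cvtColor(p,cv2.COLOR_BGR2HSV); x,y,X,Y=[int(v) for v in ext]
    k=np.zeros(W.shape[:2],bool);k[y-6:Y+7,x-6:X+7]=1
    t=k&(hsv[...,0]>85)&(hsv[...,0]<115)&(hsv[...,1]>60)&(W[...,2]>lo)&(W[...,2]<hi)
    t=cv2.morphologyEx(t.astype(np.uint8),cv2.MORPH_OPEN,np.ones((5,5),np.uint8))>0
    return t
p,W=cloud('wrist'); cv2.imwrite('pics/w5.png',p); np.save('w5.npy',W)
s=nets.silhouettes('wrist','mould_upper')[0]; m=s['region']; print(s['confidence'],s['extent'])
t=teal(p,W,s['extent'],.003,.014); print('upper flange',t.sum(),cv2.minAreaRect((W[t][:,:2]*1000).astype(np.float32)))
b=m&(W[...,2]>.043); 
n,l,st,c=cv2.connectedComponentsWithStats(b.astype(np.uint8))
for i in range(1,n):
    if st[i,4]>40: print('block',st[i],cv2.minAreaRect((W[l==i][:,:2]*1000).astype(np.float32)),np.median(W[l==i][:,2]))
q=cv2.imread('pics/w4.png'); V=np.load('w4.npy'); t=teal(q,V,(243.8,115.8,311.7,260.7),.026,.037); print('lower rim',t.sum(),cv2.minAreaRect((V[t][:,:2]*1000).astype(np.float32)))
x,y,X,Y=[int(v) for v in s['extent']]
cv2.imwrite('pics/w5c.png',cv2.resize(p[y-15:Y+15,x-15:X+15],None,fx=3,fy=3,interpolation=2))
```

```text
9.6667 [0.55802377 0.29069519 0.19082923] [-3.13819031  0.00547569  0.01036951] [0.42 0.49 1.29 0.01 1.36 0.41]
0.95 [240.8, 112.5, 308.1, 255.9]
upper flange 4215 ((555.362548828125, 291.6181640625), (69.58580017089844, 157.17083740234375), 0.289072185754776)
block [264 178  21  36 693] ((555.2409057617188, 292.126953125), (20.812519073486328, 37.09562683105469), 0.04515305906534195) 0.04796440186376412
lower rim 3084 ((596.6901245117188, -11.445167541503906), (69.47465515136719, 157.93154907226562), 10.996021270751953)
```

View pics/w5c.png

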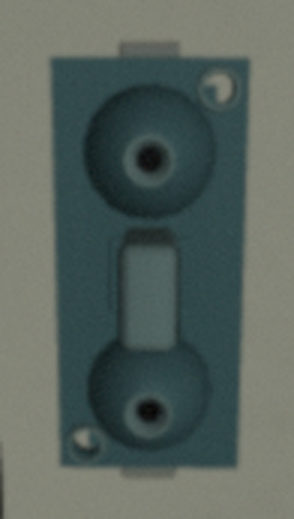

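Emit:
carry_out(commands=[-0.3,-0.27,0.11,-8,0,0,-0.005,-0.3,-0.27,0.11,-8,0,0,-0.005,-0.3,-0.27,0.11,-8,0,0,-0.005,-0.3,-0.27,0.11,-14,0,0,-0.005,-0.3,-0.27,0.11,-14,0,0,-0.005,-0.3,-0.27,0.11,-17,0,0,-0.005,-0.3,-0.27,0.11,-17.3,0,0,-0.005,-0.3,-0.27,0.11,-17.3,0,0,-0.005,-0.3,-0.27,0.11,-17.3,0,0,-0.005,-0.3,-0.27,0.11,-17.3,0,0,-0.005], force=45)

```text
time_s: 10.6
ee_pos: [0.5564, 0.2925, 0.0205]
eef_rot: [-3.137, 0.002, 0.005]
force: [0.7, -0.0, -0.3]
grip_width: 0.0611
```

Emit:
carry_out(commands=[1,0,0,0,0,0,0,1,0,0,0,0,0,0,1,0,0,0,0,0,0,1,0,0,0,0,0,0,1,0,0,0,0,0,0,1,0,0,0,0,0,0,1,0,0,0,0,0,0,1,0,0,0,0,0,0], force=45)

```text
time_s: 11.27
ee_pos: [0.5563, 0.2926, 0.0205]
eef_rot: [-3.137, 0.003, 0.005]
force: [-1.5, -0.4, 1.6]
grip_width: 0.0193
```

Emit:
carry_out(commands=[1,0,0,0.5,0,0,0,1,0,0,2,0,0,0,1,0,0,5,0,0,0,1,0,0,8,0,0,0,1,0,0,10,0,0,0,1,0,0,11,0,0,0,1,0,0,11,0,0,0,1,0,0,11,0,0,0])

```text
time_s: 11.93
ee_pos: [0.556, 0.2924, 0.1295]
eef_rot: [-3.137, 0.004, 0.005]
force: [-0.3, 0.4, -4.8]
grip_width: 0.0197
```

```bash
cat > m.py <<'E'
from h import *
o=ctrl.get_obs(); e=o['ee_pos']; print(o['time_s'],e,o['eef_rot'],o['grip_width'],o['force'])
p,W=cloud('wrist'); cv2.imwrite('pics/w6.png',p)
s=nets.silhouettes('wrist','mould_upper')[0]; m=s['region']; print(s['confidence'],s['extent'])
z0=e[2]-.0205
b=m&(W[...,2]>z0+.044)&(W[...,2]<z0+.055)
print('block',b.sum(),cv2.minAreaRect((W[b][:,:2]*1000).astype(np.float32)),np.median(W[b][:,2])-z0)
hsv=cv2.cvtColor(p,cv2.COLOR_BGR2HSV)
t=cv2.dilate(m.astype(np.uint8),np.ones((9,9)))>0
t&=(hsv[...,0]>85)&(hsv[...,0]<115)&(hsv[...,1]>60)&(W[...,2]>z0+.002)&(W[...,2]<z0+.014)
t=cv2.morphologyEx(t.astype(np.uint8),cv2.MORPH_OPEN,np.ones((5,5),np.uint8))>0
q=W[t]; print('flange',t.sum(),cv2.minAreaRect((q[:,:2]*1000).astype(np.float32)))
A=np.c_[q[:,:2]-q[:,:2].mean(0),np.ones(len(q))]; print('plane tilt x,y',np.linalg.lstsq(A,q[:,2],rcond=None)[0], 'z above origin',np.median(q[:,2])-z0)
E
python3 m.py
```

```text
11.9333 [0.55595365 0.292373   0.12952387] [-3.13728909  0.00373033  0.00544397] 0.019652851992264523 [-0.29860162  0.38943748 -4.81207135]
0.57 [210.7, 112.8, 337.6, 337.9]
block 2397 ((549.9794921875, 291.9132385253906), (37.84880828857422, 32.04410934448242), 89.83033752441406) 0.04800220072137974
flange 8786 ((555.6174926757812, 319.5736999511719), (70.905517578125, 102.55816650390625), 0.3148447275161743)
plane tilt x,y [-0.00155637 -0.00015532  0.11657193] z above origin 0.007442179595542456
```

View pics/w6.png

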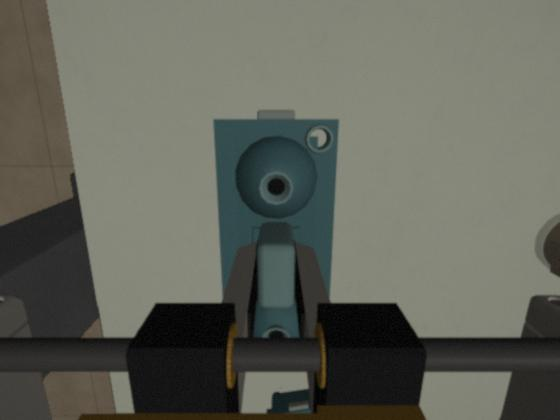

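Upper half is held square, centred and level. Moving it above the lower half.

Emit:
carry_out(commands=[1,0.3,-2,0,0,0,0.02,1,1,-5,0,0,0,0.05,1,1.5,-8,0,0,0,0.08,1,2,-11,0,0,0,0.11,1,2.4,-14,0,0,0,0.14,1,2.8,-17,0,0,0,0.187,1,3.2,-20,0,0,0,0.187,1,3.6,-23,0,0,0,0.187,1,4,-26,0,0,0,0.187,1,4.14,-28.5,0,0,0,0.187,1,4.14,-30,0,0,0,0.187,1,4.14,-30.36,0,0,0,0.187])

```text
time_s: 13.03
ee_pos: [0.5964, -0.0138, 0.1268]
eef_rot: [-3.138, 0.008, 0.19]
force: [-0.3, 0.8, -3.4]
grip_width: 0.0194
```

Emit:
carry_out(commands=[1,0,0,0,0,0,0,1,0,0,0,0,0,0])

```text
time_s: 13.2
ee_pos: [0.5959, -0.0136, 0.1256]
eef_rot: [-3.137, 0.01, 0.19]
force: [-0.1, -0.1, -3.4]
grip_width: 0.0198
```

Emit:
carry_out(commands=[1,0.15,0.24,-2,0,-0.007,0,1,0.15,0.24,-4,0,-0.007,0,1,0.15,0.24,-4.3,0,-0.007,0,1,0.15,0.24,-4.3,0,-0.007,0,1,0.15,0.24,-4.3,0,-0.007,0])

```text
time_s: 13.62
ee_pos: [0.5977, -0.0106, 0.0833]
eef_rot: [-3.139, 0.003, 0.19]
force: [0.0, -0.2, -3.7]
grip_width: 0.0197
```

```bash
python3 - <<'E'
from h import *
o=ctrl.get_obs(); print(o['ee_pos'],o['eef_rot'],o['force'])
p,W=cloud('scene'); ci=viewer.camera_info('scene')
def px(X): c=np.array(ci['R'])@X+np.array(ci['t']); return c[:2]/c[2]*[ci['fx'],ci['fy']]+[ci['cx'],ci['cy']]
print(px(np.array([.597,-.011,.05])), W[240,280])
u,v=px(np.array([.597,-.011,.05])).astype(int)
cv2.imwrite('pics/s7.png',cv2.resize(p[v-45:v+45,u-60:u+60],None,fx=6,fy=6,interpolation=2))
E
python3 m.py
```

```text
[ 0.59769127 -0.01060217  0.08331321] [-3.13854881e+00  2.62924789e-03  1.90447612e-01] [ 0.03204683 -0.2474526  -3.67720716]
[283.68880655 228.40372418] [0.55129917 0.0536252  0.07055428]
13.6667 [ 0.5979468  -0.01079437  0.08380861] [-3.13883258e+00  1.64045459e-03  1.90198643e-01] 0.0196720899351953 [-0.33068408 -0.05062421 -3.41652034]
0.56 [210.4, 111.0, 340.1, 339.2]
block 2384 ((597.760009765625, -11.319320678710938), (20.35906219482422, 38.058082580566406), 11.113486289978027) 0.047968606489311214
flange 8860 ((592.4714965820312, 16.10706329345703), (70.92922973632812, 102.12645721435547), 10.885602951049805)
plane tilt x,y [ 0.00011174 -0.00101075  0.07076831] z above origin 0.007346048901041111
```

View pics/s7.png

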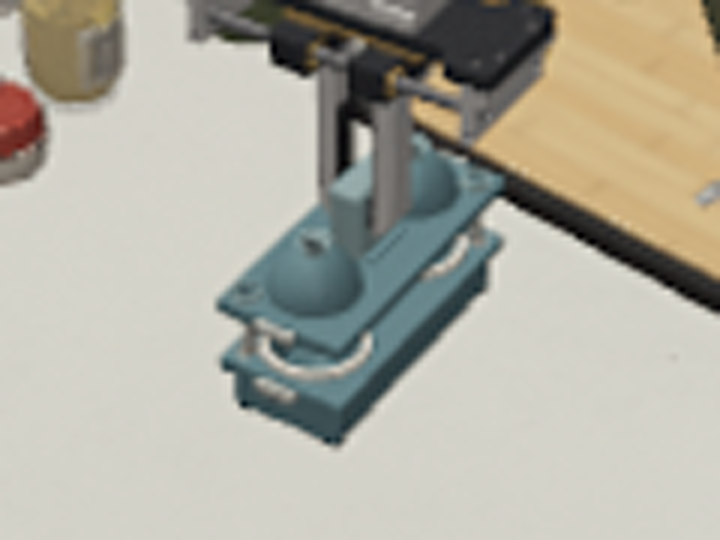

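Aligned over the dowels; lowering in steps while watching force.

Emit:
carry_out(commands=[1,-0.03,-0.04,-0.5,0,0,0,1,-0.03,-0.04,-1,0,0,0,1,-0.03,-0.04,-1.5,0,0,0,1,-0.03,-0.04,-1.7,0,0,0,1,-0.03,-0.04,-1.7,0,0,0])

```text
time_s: 14.18
ee_pos: [0.5973, -0.0115, 0.066]
eef_rot: [-3.139, 0.003, 0.19]
force: [0.0, 0.4, -3.2]
grip_width: 0.0197
```

Emit:
carry_out(commands=[1,0,0,-0.3,0,0,0,1,0,0,-0.6,0,0,0,1,0,0,-0.8,0,0,0,1,0,0,-0.8,0,0,0])

```text
time_s: 14.52
ee_pos: [0.5972, -0.0115, 0.0576]
eef_rot: [-3.138, 0.003, 0.19]
force: [-1.7, 0.2, -1.2]
grip_width: 0.0194
```

Emit:
carry_out(commands=[1,0,0,-0.1,0,0,0,1,0,0,-0.2,0,0,0,1,0,0,-0.3,0,0,0,1,0,0,-0.3,0,0,0,1,0,0,-0.3,0,0,0])

```text
time_s: 14.93
ee_pos: [0.5974, -0.0115, 0.0553]
eef_rot: [-3.139, 0.002, 0.19]
force: [-3.1, -0.4, 5.4]
grip_width: 0.0199
```

Emit:
carry_out(commands=[1,0,0,-0.1,0,0,0,1,0,0,-0.2,0,0,0,1,0,0,-0.25,0,0,0,1,0,0,-0.25,0,0,0,1,0,0,-0.25,0,0,0])

```text
time_s: 15.35
ee_pos: [0.5975, -0.0115, 0.0544]
eef_rot: [-3.139, 0.002, 0.19]
force: [-9.5, -0.1, 16.7]
grip_width: 0.02
```

Emit:
carry_out(commands=[1,-0.08,0,-0.2,0,0,0,1,-0.1,0,-0.25,0,0,0,1,-0.1,0,-0.25,0,0,0,1,-0.1,0,-0.25,0,0,0,1,-0.1,0,-0.25,0,0,0,1,-0.1,0,-0.25,0,0,0])

```text
time_s: 15.85
ee_pos: [0.5974, -0.0115, 0.0544]
eef_rot: [-3.14, -0.001, 0.19]
force: [-6.7, -0.3, 21.1]
grip_width: 0.02
```

```bash
python3 - <<'E'
from h import *
o=ctrl.get_obs(); print(o['ee_pos'],o['eef_rot'],o['force'],o['moment'])
p,W=cloud('scene'); cv2.imwrite('pics/s8.png',cv2.resize(p[183:273,224:344],None,fx=6,fy=6,interpolation=2))
p,W=cloud('top'); s=nets.silhouettes('top','peeler_1')
for a in s[:2]: print(a['confidence'],np.nanpercentile(W[a['region']],[5,50,95],axis=0).round(3).tolist())
for a in nets.silhouettes('top','board')[:2]: print('board',a['confidence'],a['extent'])
o=ctrl.get_obs(); print(o['force'])
E
python3 m.py
```

```text
[ 0.5973877  -0.01151049  0.05438664] [-3.13960341e+00 -9.93391545e-04  1.89935619e-01] [-6.65054363 -0.32442383 21.11659117] [ 0.17808431  1.68378635 -0.02884454]
0.63 [[0.521, -0.354, 0.021], [0.53, -0.298, 0.028], [0.539, -0.213, 0.033]]
board 0.59 [327.0, 156.0, 435.8, 285.7]
[-6.51141542 -0.21800122 20.79937071]
16.05 [ 0.59739606 -0.01153493  0.05439549] [-3.13962798e+00 -1.05215719e-03  1.89874001e-01] 0.019391455007174846 [-6.51141542 -0.21800122 20.79937071]
0.88 [210.7, 111.3, 336.5, 337.3]
block 2374 ((602.47314453125, -11.220979690551758), (32.283756256103516, 37.80214309692383), 8.274083137512207) 0.04808159931424258
flange 8771 ((591.705810546875, 15.613296508789062), (70.99671173095703, 102.73492431640625), 10.773588180541992)
plane tilt x,y [-0.00013008  0.00068772  0.04149332] z above origin 0.007497290191143868
```

View pics/s8.png

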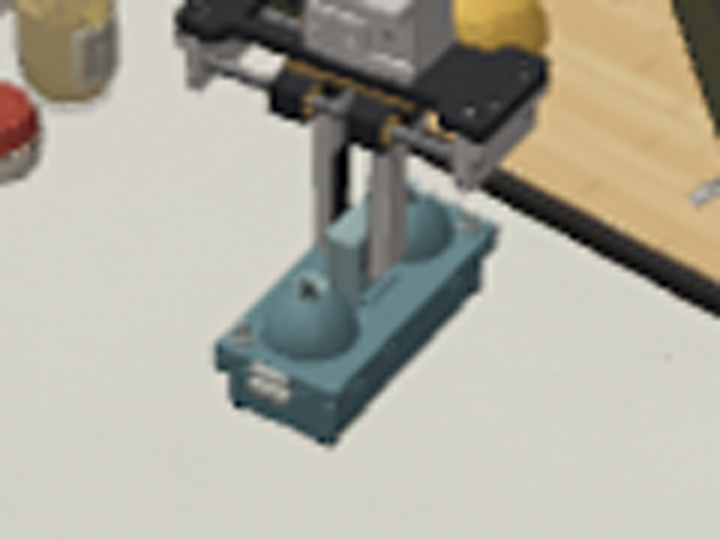

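The picture shows the rims closed all round, with the dowels standing in both sockets. The push is steady at 21 N, so I'm handing in.

```bash
python3 -c "
from station import ticket,ctrl
ticket.hand_in(); print(ctrl.get_obs()['force'])"
```

```text
the job is handed in; nothing more can be done
the job is handed in; nothing more can be done
```

The mould is shut and the job is handed in at about 16 s of the 59 s allowed. The arm is still gripping the upper half and pressing down. The hand-in gives no verdict, so I don't know how it was judged.

- **Peeler:** I laid it flat on the free part of the board and let go. A close look right after showed it flat and inside the rim. The final top view found it in the same place, with the board's outline within about 2 px of the start. I didn't measure the lemon or wedge again at the end, but nothing came near them.
- **Mould:** I set the upper half on the two dowels and pressed until the rims met.
    - **Height:** its flange measured 41.5 mm high, which puts its rim at about 34 mm, level with the lower half's.
    - **Tilt:** less than 0.001 rad.
    - **Push and grip:** the wrist reads about 21 N downward, and the grip is set to 45 N.
    - **Picture:** the last one shows no gap on the visible sides.

Two checks were less clean:
- **Sideways load:** about 6.5 N along x remains at the wrist, down from 9.5 N after a small correction. The upper half is probably resting lightly against a dowel.
- **Grip-block measurement:** the last automatic reading of its outline came out too wide (32 mm instead of 20 mm), so I ignored it and used the flange.

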